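# Load a reagent cartridge from the magazine into the reader

### The arm

A 6-joint arm with a two-finger parallel gripper is mounted at the origin on the work surface. World frame = base frame: x ahead of the robot, y to its left, z up, the work surface at z = 0. Lengths are in m, angles in degrees, forces in N, time in s.
With the tool pointing down it reaches from about 0.25 to 0.725 m from the base axis. Payload 9.7 kg.
Tool frame: the origin (TCP) lies on the centre line of the jaws, within the pads' length; the fingertips stand tip_reach ahead of it and the grasp point (between the pads) lies 2 mm behind it (tip_reach is the distance from the TCP to the fingertips, in m); z points along the fingers, y is the direction in which the jaws open and shut (so a half turn about z gives the same grasp; the last joint's range is limited). The gripper opens to 85 mm and grips with 20 to 120 N. Pads are 22 mm wide; open, the fingers measure 114 mm over their backs; the gripper's body (76 mm by 85 mm) begins 54 mm behind the grasp point. The pads swing forward as they close: fully open they stand 13 mm farther back than shut.
Start: joints at [68.698, 4.979, 10.078, 95.1, 0, 90], TCP at [0.2, 0.512, 0.248] pointing down, gripper open.
Joint ranges: [-179.16, 179.16], [-48.56, 103.87], [-65.8, 70.77], [-126.05, 130.52], [-82.76, 87.17], [-180, 180]. Speed limits (degrees/s): [127.2, 127.2, 147.25, 180, 180, 180].

### API

Orientations are given as [roll, pitch, yaw] about the fixed x, y, z axes, in that order (R = Rz(yaw) Ry(pitch) Rx(roll)).
In Python, from workcell import get_obs, camera, calibration, job_done, tip_reach gives the robot as it stands.
- The arm moves only by the tool apply_moves, never from a script. Its argument "rows" is a list of rows, each a list of 7 numbers: the shift along the world's x, y, z in mm, then the turn, a rotation vector about the world's x, y, z in degrees, then the closure, from 0 (fully open) to 1 (shut). A call has 1 to 20 rows; each row shifts and turns the commanded pose from where the row before left it; what a row does not reach is not made up. A row lasts 1/8 s, in which the tool goes at most 62.5 mm and 10.7 degrees, less where a joint would pass 70% of its speed; a pose out of reach is approached as far as the arm can. A call with a gripper value outside its range is refused whole. The fingers move at their own pace and stop on an object; "grip_force" is the grip in N (left out, the last holds). Time passes only in rows, so rows that do not move let the fingers close. It gives the time, the measured TCP pose, the force and the opening at its end, in the units of the state.
- get_obs(): the state, without advancing time (a new reading comes with each control period).
- camera(name): name is "scene" or "top"; returns the picture (384x512x3 uint8, red, green, blue); there is no depth.
- calibration(name): a dict with "intrinsics" (3x3 intrinsics, pixels), "T" (4x4, takes a point from camera to world coordinates). Camera axes: x right, y down, z forward; pixel columns grow to the right and rows downward; lengths in m; the calibration is good to about 2 mm. A picture is of the moment at which its call begins. calibration takes no time and is no camera call.
- job_done(): hands the job in, once; it reports no verdict.
The state is a dict: "time": time; "q": joint angles; "qd": joint speeds; "joint_efforts": joint torques, N m; "ee_pos": TCP position; "tcp_rot": TCP orientation; "wrist_force": force on the tool from outside, world axes, zero at the start; "torque": the same for the moment, N m; "opening": finger opening in m.
Only numpy, scipy, OpenCV 4.12 (cv2) and the standard library are available. Lean on these libraries where they do the work, as an engineer would, in place of code of your own. Each camera call takes 0.05 s, during which the arm holds its last target.

### The job

Draw the lowest cartridge out of the magazine, leaving the three above it in the magazine, and lay it flat in the lane of the reader's open tray. Let go of it, then push the tray fully home into the reader with the cartridge in it, and leave the other things on the bench alone.

Things in the scene. Friction and masses are not known exactly. Their poses are not given: they have to be found in the camera images.
- magazine: Magazine: fixed grey metal chute, open top, windowed sides, 105 mm high, 61 mm wide outside (foot plate 110), 51 inside, 156 long inside, holding four equal cartridges flat in one stack. Origin: bench level, middle line, inner face of the front gate; x points into the magazine (draw along -x), y across, z up. When the lowest cartridge leaves, the others sink 20 mm by their weight.
- gate (a point): Middle of the lower edge of the magazine's front gate, 43 mm above the bench. The gate (two strips, 5 mm thick, up to 105 mm) lets only the lowest cartridge out below it and holds back those above. Axes as the magazine.
- rail_end (a point): Front end, on top, of the level rail on which the lowest cartridge slides: 30 mm wide, top 18 mm above the bench, from here (130 mm in front of the magazine's origin) to the back of the magazine. A drawn cartridge lies steadily on its outer part and can be let go there and taken again by its middle.
- cart0_c (a point): Centre of the lowest cartridge, the one to take: white plastic bar 150 mm long (x), 46 wide (y), 20 thick (z), about 0.12 kg, six foil discs on top. It lies flat on the rail, underside 18 mm above the bench, long axis along the magazine's x, and sticks out 57 to 67 mm in front of the magazine's origin. It overhangs the rail by 8 mm each side.
- reader: Reader: fixed bench instrument, white base 220 mm deep (x), 230 wide, 86 high, with a grey housing on it that begins 54 mm behind the front face and rises to 154 mm. Origin: foot of the front face, in its middle; x points into the reader, y across, z up. The tray comes out of the mouth in its front, towards -x.
- tray (a joint): How far the tray stands out of the reader, in m: 0 = fully home (hard stop), 0.21 = out to its stop. It slides along the reader's x with about 3 N of friction and stays where it is left; no latch or spring.
- tray_lane (a point): Middle of the tray's lane, on top of its bed, 30 mm above the bench, where the cartridge's underside rests. Moves with the tray; x along the lane into the reader, y across, z up. The bed is a ridge 30 mm wide, 16 mm above the tray's floor plate. The lane is 163 mm long, 52 wide, bounded by the front block, the rear lip and, at the corners, side lips 10 mm above the bed.
- lane_lip (a point): Top of one of the four side lips, at the lane's front end on its +y side. Side lips and rear lip stand 10 mm above the bed. The side lips (6 mm thick, 64 mm apart outside) reach about 27 mm along the lane from each end; between them 112 mm are free for fingers on both sides. 5 mm behind the lane (rear lip) the tray ends.
- tray_front (a point): Middle of the outer face of the tray's front block (the face away from the reader), 32.5 mm above the bench: the place to push. The block is 86 mm wide, 30 deep, from 10 to 55 mm above the bench. With the tray home this face is still 30 mm in front of the reader's front face.
- cart1_c (a point): Centre of the second cartridge from below, same size; at the start it lies inside the magazine, and it must stay in it.
- cart2_c (a point): Centre of the third cartridge from below, same size; at the start it lies inside the magazine, and it must stay in it.
- cart3_c (a point): Centre of the fourth (top) cartridge from below, same size; at the start it lies inside the magazine, and it must stay in it.
- bottle: Bystander: a clear plastic bottle, 52 mm across, 120 mm tall; origin at the centre of its underside. To be left alone.
- carton: Bystander: a closed cardboard carton, 100 x 120 x 70 mm; origin at the centre of its underside. To be left alone.
- tuberack: Bystander: a white tube rack block, 90 x 130 x 45 mm; origin at the centre of its underside. To be left alone.
Not all that is in view belongs to the job. What is shaped like the part that bears cart0_c but brown is not meant.

How it is judged (in metres and radians):
On the way, in this order (a step that is already met when the one before it is completed fails the run):
1. the lowest cartridge is drawn clear of the magazine, the other three still in it (x of cart0_c in the frame of magazine below -0.072 m and x of cart1_c in the frame of magazine between 0.062 and 0.094 m and x of cart2_c in the frame of magazine between 0.062 and 0.094 m and x of cart3_c in the frame of magazine between 0.062 and 0.094 m), for 0.1 s.
2. the cartridge lies flat in the lane of the still open tray, let go (x of cart0_c in the frame of tray_lane between -0.012 and 0.012 m and y of cart0_c in the frame of tray_lane between -0.008 and 0.008 m and z of cart0_c in the frame of tray_lane between 0.006 and 0.013 m and angle between cart0_c's own z axis and vertical below 0.05 rad and angle between the x axis of cart0_c and the x axis of tray_lane, either way round below 0.08 rad and value of joint tray above 0.12 m and contact force between the fingers and cart0 below 0.1 N), for 0.2 s.
At the end, for the whole second after the job is handed in: Tray home within 4 mm, the drawn cartridge flat on the bed of its lane (centre within 12 mm along, 8 mm across; 0.05 rad level, 0.08 rad in line); the other three in the magazine, sunk one place, within 16 mm of its middle lengthways, level within 0.1 rad; all at rest (x of cart0_c in the frame of tray_lane between -0.012 and 0.012 m and y of cart0_c in the frame of tray_lane between -0.008 and 0.008 m and z of cart0_c in the frame of tray_lane between 0.006 and 0.013 m and angle between cart0_c's own z axis and vertical below 0.05 rad and angle between the x axis of cart0_c and the x axis of tray_lane, either way round below 0.08 rad and value of joint tray below 0.004 m and x of cart1_c in the frame of magazine between 0.062 and 0.094 m and x of cart2_c in the frame of magazine between 0.062 and 0.094 m and x of cart3_c in the frame of magazine between 0.062 and 0.094 m and angle between each of cart1_c, cart2_c, cart3_c's own z axis and vertical below 0.1 rad and z of cart1_c in the frame of magazine below 0.04 m and z of cart2_c in the frame of magazine below 0.06 m and z of cart3_c in the frame of magazine below 0.08 m and linear speed of each of cart0, cart1, cart2, cart3 below 0.02 m/s); the robot touches nothing.
It fails at once if a cartridge other than the lowest is pulled out of the magazine or lifted in it (x of any of cart1_c, cart2_c, cart3_c in the frame of magazine below 0.045 m or z of cart1_c in the frame of magazine above 0.068 m or z of cart2_c in the frame of magazine above 0.088 m or z of cart3_c in the frame of magazine above 0.108 m).
It fails at once if a bystander (bottle, carton, tube rack) is moved by more than 30 mm or tipped (distance of any of bottle, carton, tuberack from where it was at the start of the episode above 0.03 m or angle between any of bottle, carton, tuberack's own z axis and vertical above 0.35 rad).
It also fails if it takes over 69 s, if anything falls off the work surface, if the arm or the gripper's body presses on something with over 40 N, if the wrist force passes 120 N, or if a joint passes its speed limit or range.

## Working session

There is one attempt and no reset: what is moved stays moved. The work goes in short steps, Python scripts to look and compute and a tool call to move; the robot and the scene stay as the last step left them, time stands still between calls to the robot, and variables do not carry over. Pictures are saved under pics/ and viewed, and the job is handed in when it is done.

Besides the shell and the picture viewer there is one more tool, called after ">>>" as name(argument=value, ...) on one line, values as JSON. apply_moves: Moves the arm, as the interface text tells. Its arguments: {"type":"object","properties":{"rows":{"type":"array","items":{"type":"array","items":{"type":"number"}}},"grip_force":{"type":"number"}},"required":["rows"]}

```bash
mkdir -p pics
python3 - <<'E'
from workcell import *
import cv2
print(get_obs()); print(tip_reach if not callable(tip_reach) else tip_reach())
for n in("scene","top"):
    c=calibration(n); print(n,c["intrinsics"],c["T"])
    cv2.imwrite(f"pics/{n}0.png",camera(n)[:,:,::-1])
E
```

```text
{'time': 0.0, 'q': array([6.86969554e+01, 5.01078844e+00, 1.00328093e+01, 9.50988909e+01,
       3.97334479e-04, 9.00001662e+01]), 'qd': array([ 0.04163923,  0.0286705 , -0.0054307 ,  0.1008075 ,  0.02718758,
       -0.04056721]), 'joint_efforts': array([-1.08119370e-03, -5.20392358e+01,  4.64801788e+01,  1.65130338e-02,
       -5.64944025e-05,  2.75149034e-05]), 'ee_pos': array([0.19973666, 0.51222274, 0.24757131]), 'tcp_rot': array([-1.79923130e+02, -3.97111149e-04,  1.58696789e+02]), 'wrist_force': array([-0.07658829, -0.41405842,  0.40905627]), 'torque': array([0.05068053, 0.00695912, 0.03406335]), 'opening': 0.08542604661911468}
0.017
scene [[398.40915103   0.         255.15121469]
 [  0.         398.40915103 181.3798076 ]
 [  0.           0.           1.        ]] [[-0.62917647  0.42472173 -0.65095962  1.43678022]
 [ 0.77725914  0.34134442 -0.52853781  0.72145571]
 [-0.00228006 -0.83850786 -0.54488473  0.77906087]
 [ 0.          0.          0.          1.        ]]
top [[431.33149205   0.         253.02740376]
 [  0.         431.33149205 187.34421747]
 [  0.           0.           1.        ]] [[ 0.01217258 -0.991294    0.13110311  0.38309766]
 [-0.9998857  -0.01324292 -0.00729533  0.04269825]
 [ 0.008968   -0.13099932 -0.9913419   1.50033457]
 [ 0.          0.          0.          1.        ]]
```

View pics/scene0.png

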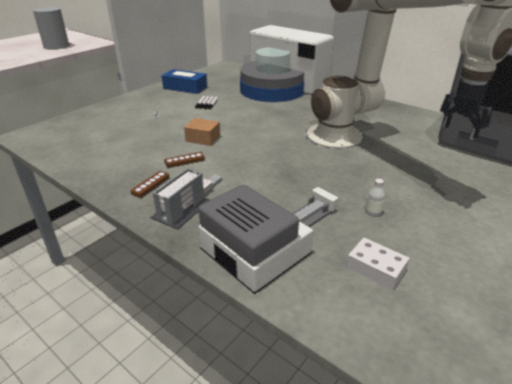

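View pics/top0.png

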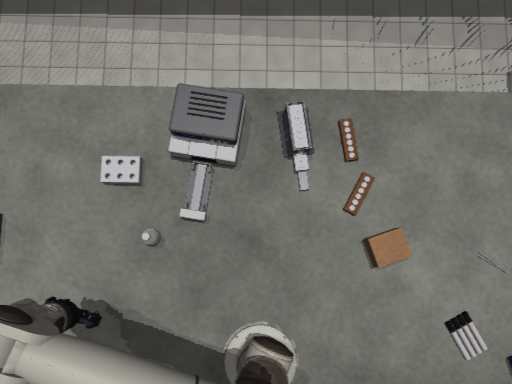

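The top view shows the magazine at about (298,130), with the white cartridge end at (301,160) and the rail end at (304,188). The reader is at (208,120) with its tray front block at (193,214). The brown bars at (348,140) and (359,194) are decoys. Next I'll enlarge crops to read points off.

Run:
```python
import cv2
t=cv2.imread("pics/top0.png"); s=cv2.imread("pics/scene0.png")
def crop(im,x0,y0,w,h,k,fn):
    c=cv2.resize(im[y0:y0+h,x0:x0+w],None,fx=k,fy=k,interpolation=cv2.INTER_CUBIC)
    for i in range(0,w,10):
        cv2.putText(c,str(x0+i),(i*k,8),0,.3,(0,255,255),1); cv2.line(c,(i*k,10),(i*k,14),(0,255,255),1)
    for i in range(0,h,10):
        cv2.putText(c,str(y0+i),(0,i*k+3),0,.3,(0,255,255),1)
    cv2.imwrite(fn,c)
crop(t,265,95,75,100,6,"pics/c1.png")
crop(t,160,80,95,145,4,"pics/c2.png")
crop(s,145,165,90,65,8,"pics/c3.png")
```

```text
(no output)
```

View pics/c1.png

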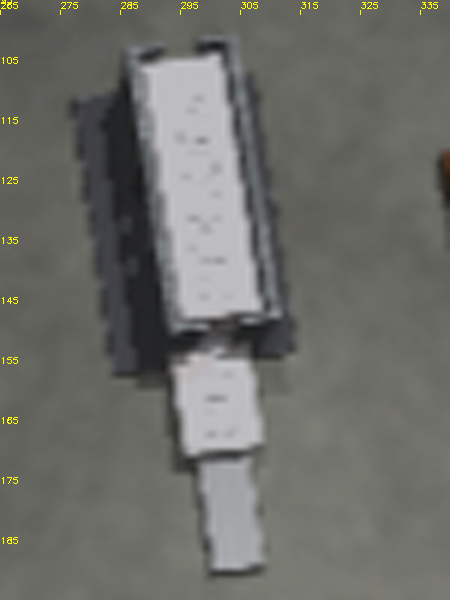

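View pics/c2.png

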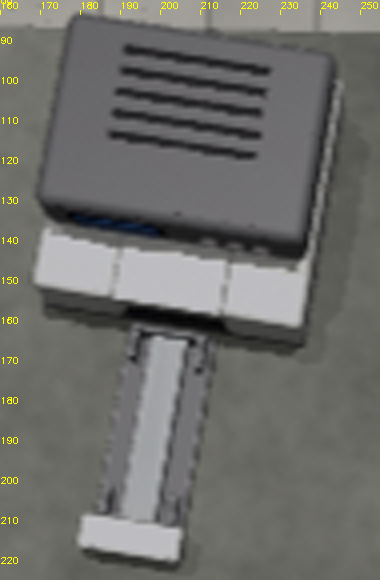

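View pics/c3.png

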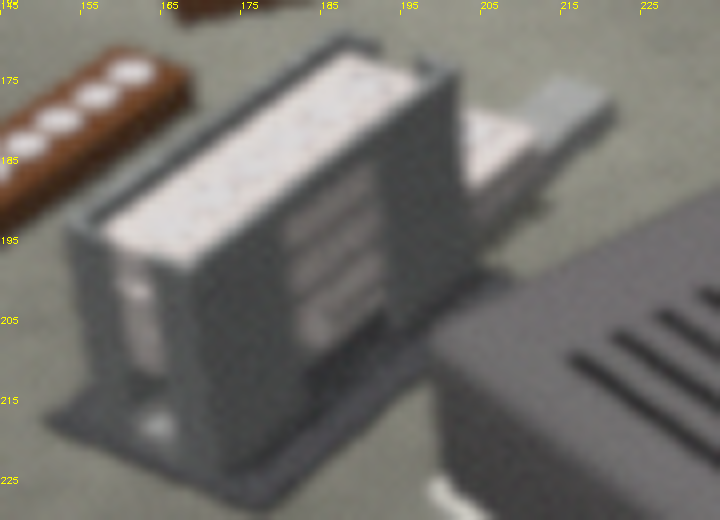

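```bash
cat > h.py <<'E'
import numpy as np, cv2
from workcell import *
from scipy.optimize import least_squares
C={n:calibration(n) for n in("top","scene")}
def proj(n,P):
    c=C[n]; Ti=np.linalg.inv(c["T"]); p=np.atleast_2d(P)@Ti[:3,:3].T+Ti[:3,3]
    p=p@c["intrinsics"].T; return p[:,:2]/p[:,2:]
def unproj(n,uv,z):
    c=C[n]; d=c["T"][:3,:3]@np.linalg.inv(c["intrinsics"])@np.array([uv[0],uv[1],1.]); o=c["T"][:3,3]
    return o+d*(z-o[2])/d[2]
def un(u,v,x0,y0,k): return ((u+.5)/k-.5+x0,(v+.5)/k-.5+y0)
def crop(im,x0,y0,w,h,k,fn):
    c=cv2.resize(im[y0:y0+h,x0:x0+w],None,fx=k,fy=k,interpolation=cv2.INTER_CUBIC)
    cv2.imwrite(fn,c)
E
python3 - <<'E'
from h import *
np.set_printoptions(precision=4,suppress=True)
m=[((170,333),(-.005,.0305,.105)),((283,318),(-.005,-.0305,.105)),((183,458),('c',.023,.038)),((263,445),('c',-.023,.038)),((211,574),(-.130,.015,.018)),((265,567),(-.130,-.015,.018)),((127,48),('b',.0305,.105)),((238,38),('b',-.0305,.105))]
uv=np.array([un(*a,265,95,6) for a,_ in m])
def P(p,L):
    x,y,t=p[:3]; ex={'c':p[3],'b':p[4]}
    q=np.array([[ex.get(l[0],l[0]),l[1],l[2]] for _,l in L],float)
    R=np.array([[np.cos(t),-np.sin(t)],[np.sin(t),np.cos(t)]])
    return np.c_[q[:,:2]@R.T+[x,y],q[:,2]]
r=least_squares(lambda p:(proj("top",P(p,m))-uv).ravel(),[.5,-.05,0.1,-.06,.16])
print("mag",r.x,np.degrees(r.x[2])); print(r.fun.reshape(-1,2))
d=[((33,287),(0,.115,.086)),((303,327),(0,-.115,.086)),((82,513),('c',.043,.055)),((182,526),('c',-.043,.055)),((78,547),('b',.043,.055)),((180,557),('b',-.043,.055))]
uv2=np.array([un(*a,160,80,4) for a,_ in d])
r2=least_squares(lambda p:(proj("top",P(p,d))-uv2).ravel(),[.5,.15,-0.1,-.2,-.23])
print("reader",r2.x,np.degrees(r2.x[2])); print(r2.fun.reshape(-1,2))
E
```

```text
mag [ 0.7025 -0.1273  0.1411 -0.0634  0.1582] 8.08267008688224
[[-0.0084  0.0762]
 [-0.5948  0.2881]
 [ 0.4076 -0.2972]
 [ 0.2883  0.1959]
 [ 0.1191 -0.1628]
 [-0.3289 -0.0895]
 [ 0.323   0.259 ]
 [-0.1875 -0.2781]]
reader [ 0.6723  0.2065 -0.143  -0.1778 -0.205 ] -8.192009460862504
[[-0.6865 -0.3711]
 [-0.1622  0.2151]
 [ 0.3908 -0.2684]
 [ 0.689   0.4557]
 [-0.0428 -0.7649]
 [-0.1832  0.7245]]
```

```bash
cat > ov.py <<'E'
from h import *
def tf(p,q):
    x,y,t=p; q=np.array(q,float); c,s=np.cos(t),np.sin(t)
    return np.c_[q[:,0]*c-q[:,1]*s+x,q[:,0]*s+q[:,1]*c+y,q[:,2]]
def box(p,a,b):
    L=[]
    for z in(a[2],b[2]): L.append([(a[0],a[1],z),(b[0],a[1],z),(b[0],b[1],z),(a[0],b[1],z),(a[0],a[1],z)])
    return [tf(p,l) for l in L]
def overlay(im,n,x0,y0,w,h,k,lines,fn):
    c=cv2.resize(im[y0:y0+h,x0:x0+w],None,fx=k,fy=k,interpolation=cv2.INTER_CUBIC)
    cols=[(0,0,255),(0,255,0),(255,0,0),(0,255,255),(255,0,255),(255,255,0)]
    for i,l in enumerate(lines):
        uv=(proj(n,l)-[x0,y0]+.5)*k-.5
        cv2.polylines(c,[np.round(uv*16).astype(int)],False,cols[(i//2)%6],1,cv2.LINE_AA,4)
    cv2.imwrite(fn,c)
def magl(p,f): return box(p,(-.005,-.0305,0),(.158,.0305,.105))+box(p,(f,-.023,.018),(f+.15,.023,.038))+box(p,(-.13,-.015,0),(0,.015,.018))
def readl(p,d):
    fx=-.03-d; l0=fx+.03
    return box(p,(0,-.115,0),(.22,.115,.086))+box(p,(fx,-.043,.010),(fx+.03,.043,.055))+box(p,(l0,-.015,.014),(l0+.163,.015,.030))+box(p,(l0,-.032,.04),(l0+.027,.032,.04))+box(p,(l0+.163-.027,-.032,.04),(l0+.163,.032,.04))+box(p,(.054,-.115,.086),(.22,.115,.154))
E
python3 - <<'E'
from ov import *
t=cv2.imread("pics/top0.png"); s=cv2.imread("pics/scene0.png")
M=[.7025,-.1273,.1411]; R=[.6723,.2065,-.143]
overlay(t,"top",265,95,75,100,6,magl(M,-.0634),"pics/o1.png")
overlay(t,"top",160,80,95,145,4,readl(R,.175),"pics/o2.png")
overlay(s,"scene",145,160,200,130,4,magl(M,-.0634)+readl(R,.175),"pics/o3.png")
E
```

```text
(no output)
```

View pics/o1.png

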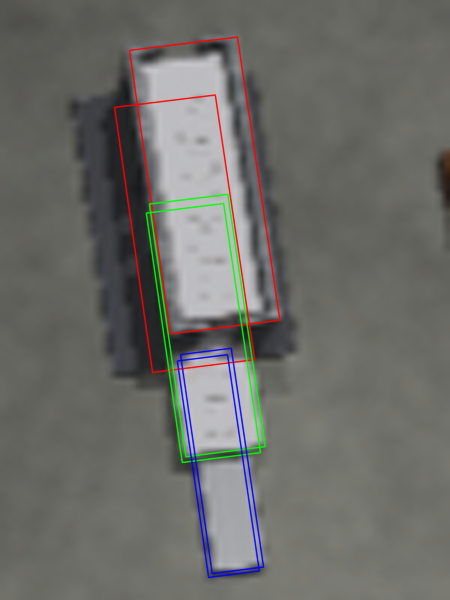

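View pics/o2.png

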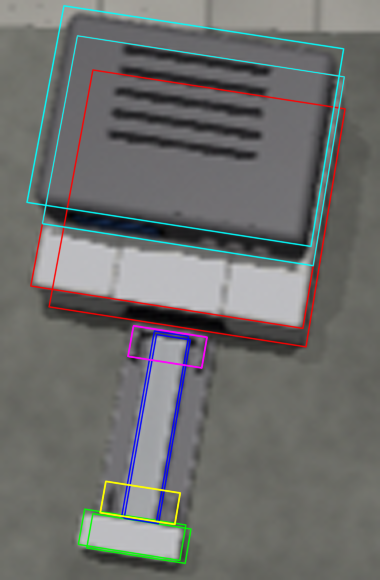

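View pics/o3.png

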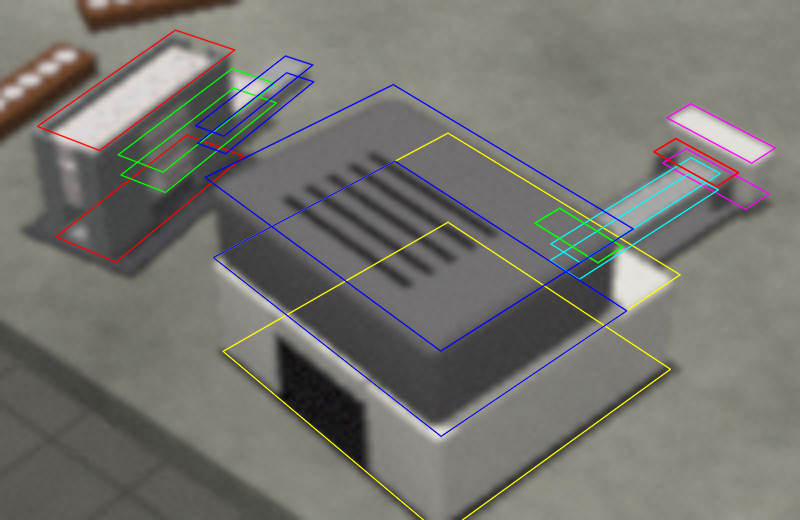

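Run:
```python
from ov import *
t=cv2.imread("pics/top0.png"); s=cv2.imread("pics/scene0.png")
M=[.7025,-.1273,.1411]; R=[.6723,.2065,-.143]
overlay(s,"scene",145,160,90,70,8,magl(M,-.0634),"pics/o4.png")
overlay(s,"scene",275,180,70,55,10,readl(R,.175)[2:10],"pics/o5.png")
overlay(t,"top",175,155,45,70,8,readl(R,.175)[2:10],"pics/o6.png")
overlay(s,"scene",275,180,70,55,10,[],"pics/o7.png")
overlay(t,"top",175,155,45,70,8,[],"pics/o8.png")
a=cv2.imread("pics/o6.png");b=cv2.imread("pics/o8.png");cv2.imwrite("pics/o6.png",np.hstack([a,b]))
```

```text
(no output)
```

View pics/o4.png

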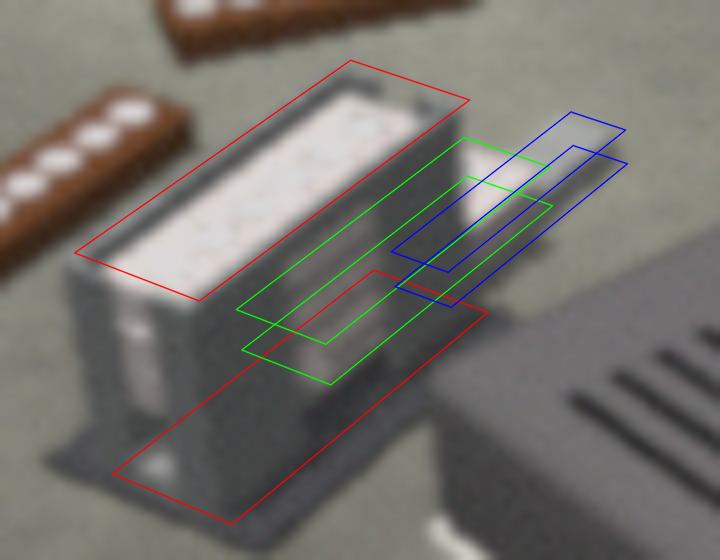

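View pics/o5.png

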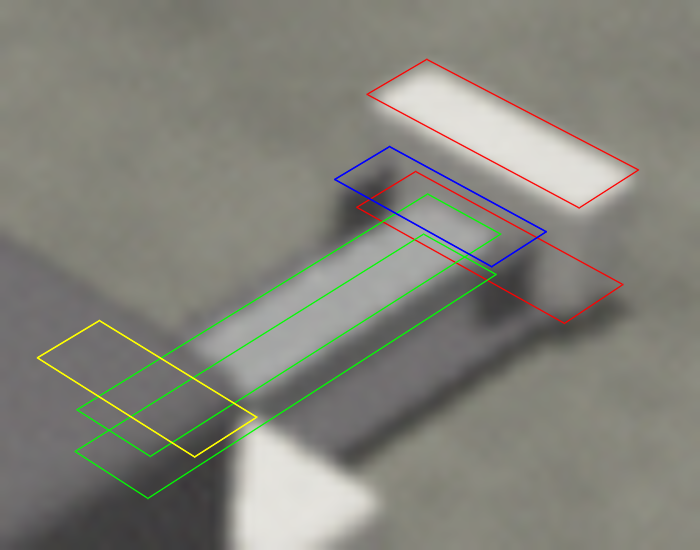

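View pics/o6.png

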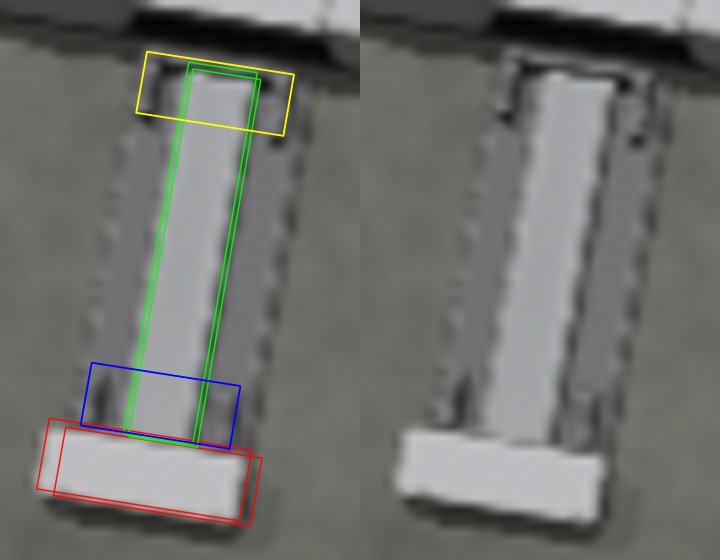

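View pics/o7.png

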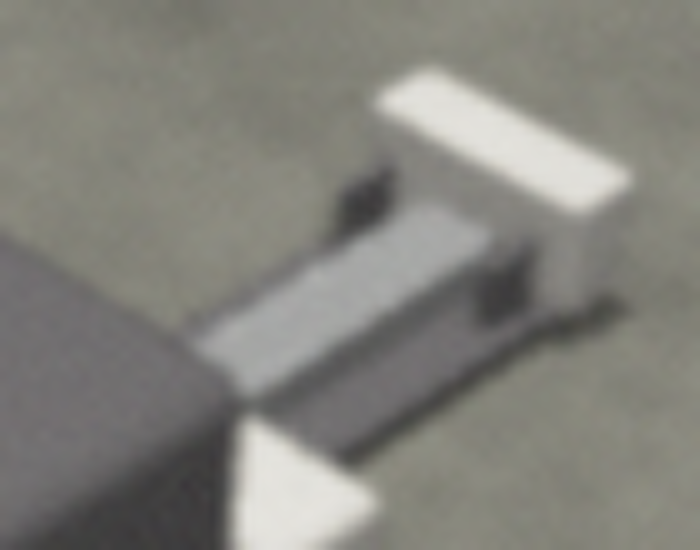

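```bash
cat > fit.py <<'E'
from ov import *
np.set_printoptions(precision=4,suppress=True)
T1=(265,95,6);T2=(175,155,8);S1=(145,160,8);S2=(275,180,10)
m=[("top",T1,(170,333),(-.005,.0305,.105)),("top",T1,(283,318),(-.005,-.0305,.105)),("top",T1,(183,458),('c',.023,.038)),("top",T1,(263,445),('c',-.023,.038)),("top",T1,(211,574),(-.130,.015,.018)),("top",T1,(265,567),(-.130,-.015,.018)),("top",T1,(127,48),('b',.0305,.105)),("top",T1,(238,38),('b',-.0305,.105)),
("scene",S1,(70,258),('b',-.0305,.105)),("scene",S1,(195,305),('b',.0305,.105)),("scene",S1,(463,105),(-.005,.0305,.105)),("scene",S1,(345,67),(-.005,-.0305,.105)),("scene",S1,(614,135),(-.130,.015,.018)),("scene",S1,(568,118),(-.130,-.015,.018))]
d=[("top",T2,(42,428),('c',.043,.055)),("top",T2,(243,455),('c',-.043,.055)),("top",T2,(37,490),('b',.043,.055)),("top",T2,(240,522),('b',-.043,.055)),("top",T2,(190,72),('r',.015,.03)),("top",T2,(255,80),('r',-.015,.03)),("top",T2,(122,435),('c',.015,.03)),("top",T2,(192,444),('c',-.015,.03)),
("scene",S2,(428,65),('b',-.043,.055)),("scene",S2,(634,178),('b',.043,.055)),("scene",S2,(580,213),('c',.043,.055)),("scene",S2,(373,102),('c',-.043,.055)),("scene",S2,(425,200),('c',-.015,.03)),("scene",S2,(496,238),('c',.015,.03))]
def res(p,L,ex,cam):
    q=np.array([[ex.get(l[0],l[0]),l[1],l[2]] for *_,l in L],float)
    W=tf(p,q); o=[]
    for (n,c,uv,_),w in zip(L,W): o.append(proj(n,w)[0]+(cam if n=="scene" else 0)-un(*uv,*c))
    return np.array(o)
def f(p,off,full=False):
    cam=p[8:10] if off else np.zeros(2)
    a=res(p[:3],m,{'c':p[3],'b':p[4]},cam)
    # tray frame origin at lane middle
    b=res(p[5:8],d,{'c':-.0815,'b':-.1115,'r':.0815},cam)
    return (a,b) if full else np.r_[a.ravel(),b.ravel()]
for off in(0,1):
    r=least_squares(lambda p:f(p,off),[.7,-.127,.14,-.063,.158,.58,.22,-.14,0,0],loss='soft_l1',f_scale=.5)
    print(off,r.x,np.degrees(r.x[[2,7]]),r.cost)
    a,b=f(r.x,off,True);print(np.c_[a,b])
E
python3 fit.py
```

```text
0 [ 0.7041 -0.1273  0.1419 -0.065   0.158   0.5791  0.2201 -0.1476  0.
  0.    ] [ 8.1308 -8.4561] 5.269685247738415
[[-0.006  -0.383   0.688  -1.1746]
 [-0.5972 -0.1853  0.8355 -0.4602]
 [ 0.4871 -0.3058 -0.3104 -0.0973]
 [ 0.3662  0.1764 -0.3453  0.0096]
 [ 0.15   -0.6133 -0.1752 -1.1287]
 [-0.3003 -0.5468  0.2458 -0.7573]
 [ 0.293  -0.1335 -0.0704 -0.1104]
 [-0.2219 -0.6845 -0.1527  0.1672]
 [ 0.1283 -0.4481  0.1385 -0.6252]
 [ 0.1007 -0.3071  0.6551 -0.8251]
 [ 0.4208 -0.487   0.0851 -0.5441]
 [ 0.2903 -0.7089 -0.3633 -0.8461]
 [ 1.0597 -0.5049  0.4787 -0.6663]
 [-0.0201 -0.6369  0.6645 -0.4399]]
1 [ 0.7027 -0.1273  0.1417 -0.0636  0.1576  0.5778  0.2202 -0.1483 -0.6131
  0.7696] [ 8.1167 -8.4953] 2.580602538501992
[[ 0.0042  0.0425  0.6077 -0.7982]
 [-0.584   0.2438  0.755  -0.0658]
 [ 0.4338 -0.3023 -0.3972  0.2802]
 [ 0.3134  0.1831 -0.4324  0.4052]
 [ 0.1519 -0.2007 -0.2203 -0.7584]
 [-0.2969 -0.1325  0.2007 -0.381 ]
 [ 0.3309  0.3948 -0.1494  0.2655]
 [-0.1804 -0.1529 -0.2318  0.5493]
 [-0.023   0.0338 -0.1951 -0.0027]
 [-0.0606  0.1643  0.3095 -0.2079]
 [ 0.1182  0.0968 -0.2587  0.066 ]
 [-0.0048 -0.1197 -0.6947 -0.2301]
 [ 0.7205  0.097   0.1408 -0.0541]
 [-0.3561 -0.0329  0.3223  0.1703]]
```

>>> apply_moves(rows=[[32,-46.2,0,0,0,2.1,0],[32,-46.2,0,0,0,2.1,0],[32,-46.2,0,0,0,2.1,0],[32,-46.2,0,0,0,2.1,0],[32,-46.2,0,0,0,2.1,0],[32,-46.2,0,0,0,2.1,0],[32,-46.2,0,0,0,2.1,0],[32,-46.2,0,0,0,2.1,0],[32,-46.2,0,0,0,2.1,0],[32,-46.2,0,0,0,2.1,0],[32,-46.2,0,0,0,2.1,0],[32,-46.2,0,0,0,2.1,0],[32,-46.2,0,0,0,2.1,0],[32,-46.2,0,0,0,2.1,0],[0,0,0,0,0,0,0],[0,0,0,0,0,0,0]], grip_force=40)

```text
time: 2.1
ee_pos: [0.6476, -0.1344, 0.2475]
tcp_rot: [180.0, -0.1, -171.9]
wrist_force: [-1.1, -0.6, -0.1]
opening: 0.0854
```

>>> apply_moves(rows=[[2.4,-0.5,-45,0,0,0,0],[0,0,-45,0,0,0,0],[0,0,-40,0,0,0,0],[0,0,-20,0,0,0,0],[0,0,0,0,0,0,0]])

```text
time: 2.72
ee_pos: [0.649, -0.1335, 0.0975]
tcp_rot: [180.0, -0.1, -171.8]
wrist_force: [0.1, 0.7, 0.4]
opening: 0.0853
```

Run:
```python
from h import *
t=camera("top")[:,:,::-1]; s=camera("scene")[:,:,::-1]
cv2.imwrite("pics/t1.png",t);cv2.imwrite("pics/s1.png",s)
crop(t,255,95,90,100,6,"pics/t1c.png");crop(s,150,130,100,90,6,"pics/s1c.png")
```

```text
(no output)
```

View pics/t1c.png

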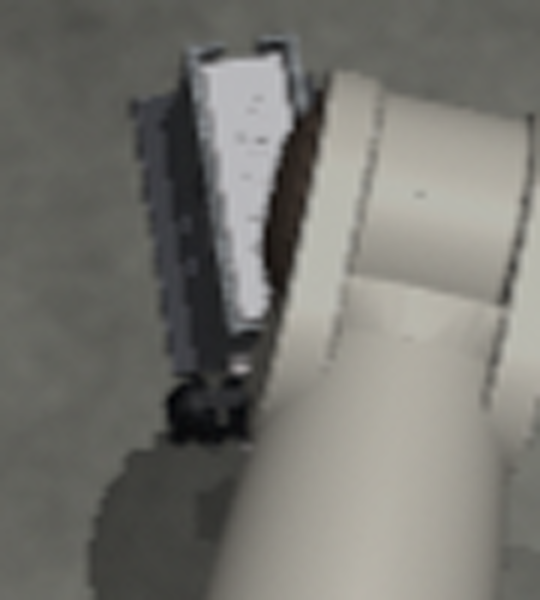

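View pics/s1c.png

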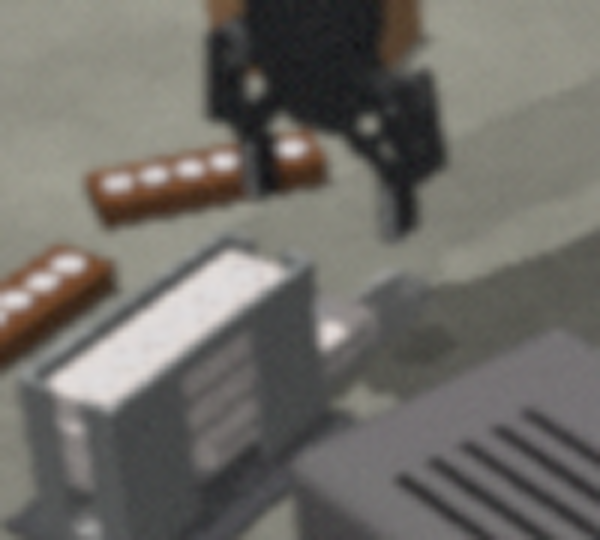

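The top view is partly hidden by the arm. The scene view shows the fingers straddling the protruding white end near (345,330 in the crop), clear of the gate, so I'll descend and grip.

>>> apply_moves(rows=[[1,-1.4,-30,0,0,0,0],[0,0,-25,0,0,0,0],[0,0,-12,0,0,0,0],[0,0,0,0,0,0,0],[0,0,0,0,0,0,0]])

```text
time: 3.45
ee_pos: [0.652, -0.1364, 0.033]
tcp_rot: [-180.0, 0.1, -171.9]
wrist_force: [0.5, 0.3, 0.1]
opening: 0.0853
```

>>> apply_moves(rows=[[-1,0.5,-2,0,0,0,0],[0,0,0,0,0,0,0.9],[0,0,0,0,0,0,0.9],[0,0,0,0,0,0,0.9],[0,0,0,0,0,0,0.9],[0,0,0,0,0,0,0.9],[0,0,0,0,0,0,0.9]])

```text
time: 4.32
ee_pos: [0.6503, -0.1357, 0.0297]
tcp_rot: [-180.0, 0.0, -171.9]
wrist_force: [-2.1, 1.6, 4.8]
opening: 0.0451
```

Run:
```python
from h import *
s=camera("scene")[:,:,::-1];cv2.imwrite("pics/s2.png",s)
crop(s,150,130,100,90,6,"pics/s2c.png")
```

```text
(no output)
```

View pics/s2c.png

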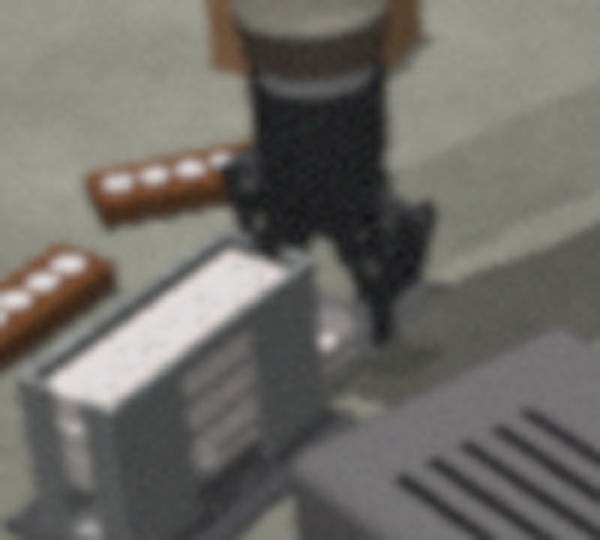

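The grip holds at 45 mm, about the cartridge's width. Next I'll draw it 95 mm along the magazine's -x.

>>> apply_moves(rows=[[-6,-0.85,0,0,0,0,0.9],[-11,-1.57,0,0,0,0,0.9],[-11,-1.57,0,0,0,0,0.9],[-11,-1.57,0,0,0,0,0.9],[-11,-1.57,0,0,0,0,0.9],[-11,-1.57,0,0,0,0,0.9],[-11,-1.57,0,0,0,0,0.9],[-11,-1.57,0,0,0,0,0.9],[-11,-1.57,0,0,0,0,0.9],[0,0,0,0,0,0,0.9],[0,0,0,0,0,0,0.9]])

```text
time: 5.75
ee_pos: [0.5546, -0.1495, 0.0295]
tcp_rot: [-180.0, -0.1, -171.9]
wrist_force: [-7.5, 0.1, 10.2]
opening: 0.0453
```

Run:
```python
from h import *
s=camera("scene")[:,:,::-1];cv2.imwrite("pics/s3.png",s)
crop(s,150,130,100,90,6,"pics/s3c.png")
```

```text
(no output)
```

View pics/s3c.png

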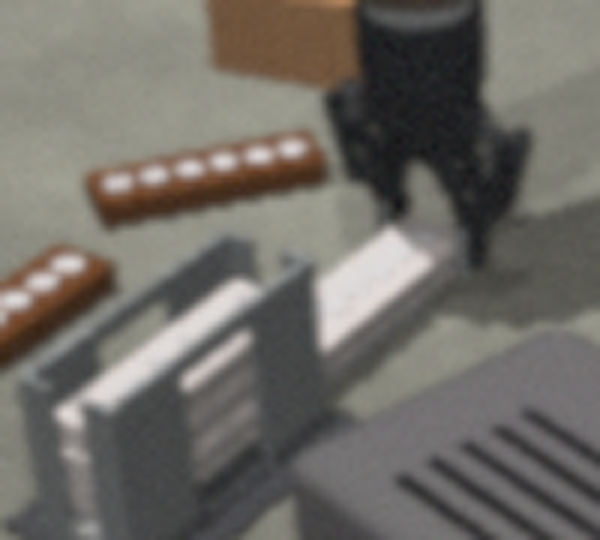

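Cartridge 0 is drawn out onto the outer rail. The stack of three is visibly sunk and still behind the gate. I'll let go and slide the open fingers to the cartridge's middle.

>>> apply_moves(rows=[[0,0,0,0,0,0,0.5],[0,0,0,0,0,0,0],[0,0,0,0,0,0,0],[0,0,0,0,0,0,0],[0,0,0,0,0,0,0],[0,0,0,0,0,0,0]])

```text
time: 6.55
ee_pos: [0.5562, -0.1492, 0.0292]
tcp_rot: [180.0, -0.0, -171.9]
wrist_force: [-0.2, -0.5, 0.3]
opening: 0.0855
```

Run:
```python
from h import *
s=camera("scene")[:,:,::-1];cv2.imwrite("pics/s4.png",s)
t=camera("top")[:,:,::-1];cv2.imwrite("pics/t4.png",t)
crop(s,185,150,65,55,10,"pics/s4c.png")
crop(t,255,95,90,100,6,"pics/t4c.png")
```

```text
(no output)
```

View pics/s4c.png

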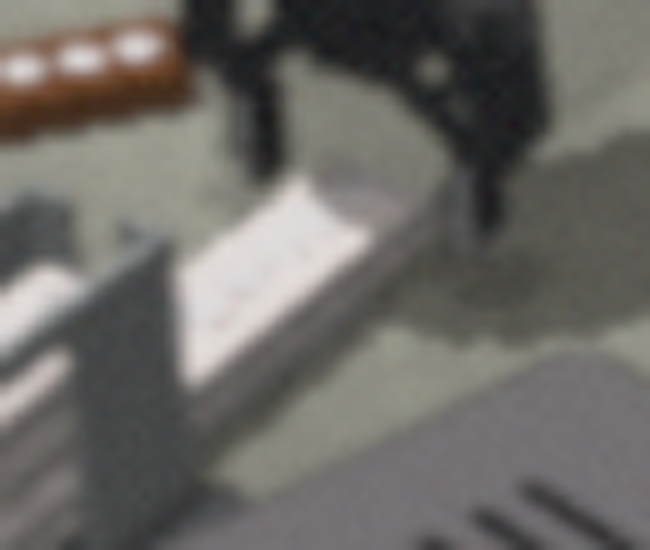

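View pics/t4c.png

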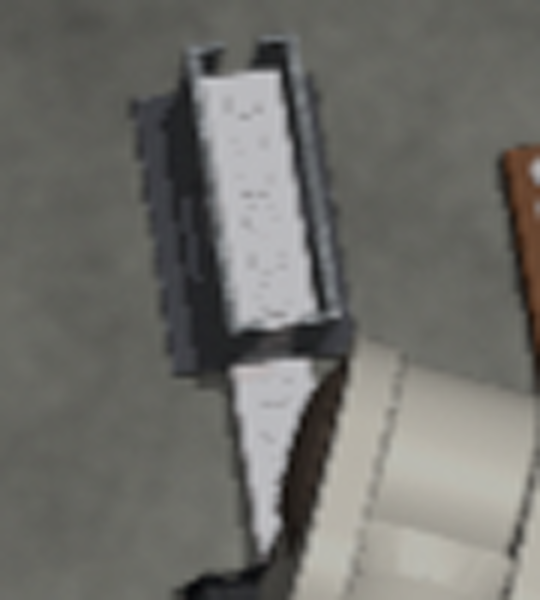

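Run:
```python
from h import *
for uv in[(232,364),(312,358)]:
    w=unproj("top",un(*uv,255,95,6),.038)-[.7034,-.1273,0]; c,s=np.cos(.1417),np.sin(.1417)
    print(w[0]*c+w[1]*s,-w[0]*s+w[1]*c)
```

```text
-0.009977327786279714 0.023206238798066173
-0.01236527165120206 -0.02307519304347542
```

The tail is measured at x_m = -11 mm, so the centre is at -86 mm. I'll shift 62.6 mm along the magazine's +x and regrip.

>>> apply_moves(rows=[[15,2.2,0,0,0,0,0],[20,2.9,0,0,0,0,0],[20,2.9,0,0,0,0,0],[7,1.6,0,0,0,0,0],[0,0,0,0,0,0,0],[0,0,0,0,0,0,0]])

```text
time: 7.4
ee_pos: [0.6178, -0.1396, 0.0292]
tcp_rot: [180.0, -0.0, -171.9]
wrist_force: [0.2, -1.1, -1.3]
opening: 0.0853
```

>>> apply_moves(rows=[[0,0,0,0,0,0,0.9],[0,0,0,0,0,0,0.9],[0,0,0,0,0,0,0.9],[0,0,0,0,0,0,0.9],[0,0,0,0,0,0,0.9],[0,0,0,0,0,0,0.9]])

```text
time: 8.15
ee_pos: [0.6182, -0.1397, 0.0296]
tcp_rot: [-180.0, 0.0, -171.9]
wrist_force: [-2.0, -0.9, 5.3]
opening: 0.0453
```

>>> apply_moves(rows=[[-9.9,-1.4,0,0,0,0,0.9],[-9.9,-1.4,0,0,0,0,0.9],[0,0,10,0,0,0,0.9],[0,0,25,0,0,0,0.9],[0,0,40,0,0,0,0.9],[0,0,45,0,0,0,0.9],[0,0,35,0,0,0,0.9],[0,0,15,0,0,0,0.9],[0,0,0,0,0,0,0.9]], grip_force=60)

```text
time: 9.28
ee_pos: [0.5985, -0.1425, 0.1993]
tcp_rot: [-180.0, 0.0, -171.9]
wrist_force: [-0.1, -0.5, -2.9]
opening: 0.0449
```

Run:
```python
from h import *
s=camera("scene")[:,:,::-1];cv2.imwrite("pics/s5.png",s)
crop(s,145,90,130,125,5,"pics/s5c.png")
```

```text
(no output)
```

View pics/s5c.png

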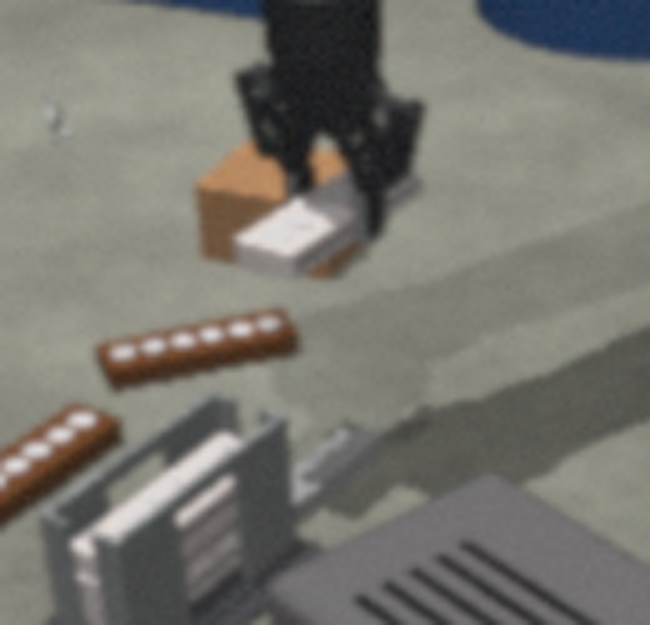

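>>> apply_moves(rows=[[-2,20,0,0,0,-1.5,0.9],[-2,36,0,0,0,-1.5,0.9],[-2,36,0,0,0,-1.5,0.9],[-2,36,0,0,0,-1.5,0.9],[-2,36,0,0,0,-1.5,0.9],[-2,36,0,0,0,-1.5,0.9],[-2,36,0,0,0,-1.5,0.9],[-2,36,0,0,0,-1.5,0.9],[-2,36,0,0,0,-1.5,0.9],[-2,36,0,0,0,-1.5,0.9],[0,18.7,0,0,0,-1.5,0.9],[0,0,0,0,0,0,0.9],[0,0,0,0,0,0,0.9]])

```text
time: 10.95
ee_pos: [0.578, 0.2197, 0.198]
tcp_rot: [-179.9, -0.1, 171.6]
wrist_force: [0.7, -1.1, -1.6]
opening: 0.0449
```

>>> apply_moves(rows=[[0.5,0.5,-35,0,0,0,0.9],[0,0,-40,0,0,0,0.9],[0,0,-30,0,0,0,0.9],[0,0,-16,0,0,0,0.9],[0,0,0,0,0,0,0.9],[0,0,0,0,0,0,0.9]])

```text
time: 11.7
ee_pos: [0.5796, 0.2208, 0.0798]
tcp_rot: [179.9, 0.1, 171.6]
wrist_force: [-0.4, 1.1, -1.3]
opening: 0.0453
```

Run:
```python
from h import *
s=camera("scene")[:,:,::-1];cv2.imwrite("pics/s6.png",s)
t=camera("top")[:,:,::-1];cv2.imwrite("pics/t6.png",t)
crop(s,275,160,75,75,8,"pics/s6c.png")
crop(t,165,140,70,90,6,"pics/t6c.png")
```

```text
(no output)
```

View pics/s6c.png

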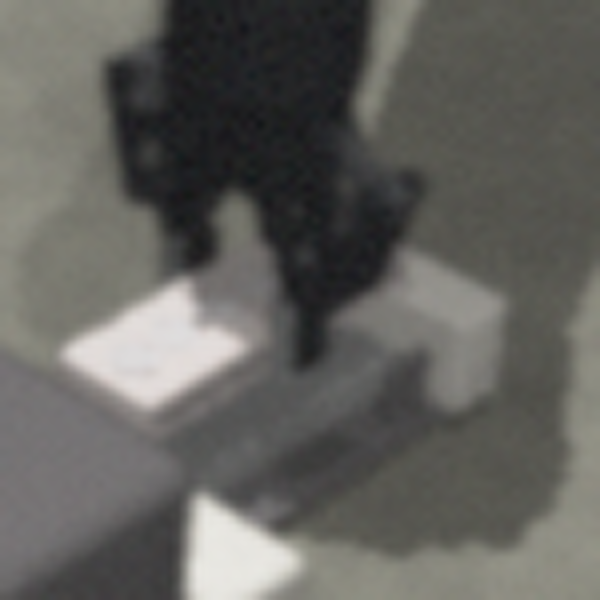

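View pics/t6c.png

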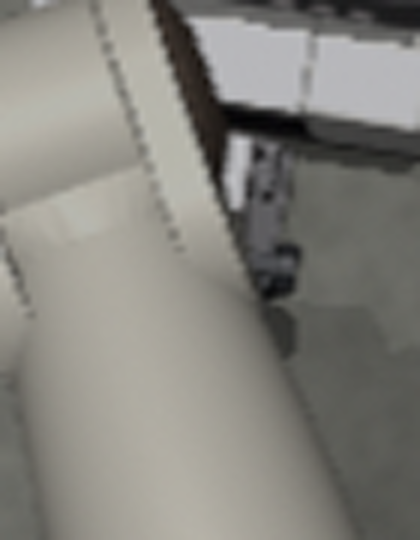

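Run:
```python
from ov import *
s=cv2.imread("pics/s6.png");t=cv2.imread("pics/t6.png")
L=[.5785,.2202,-.1465]; p=[.5796,.2208,-.1465]
B=box(p,(-.075,-.023,.068),(.075,.023,.088))+box(L,(-.0815,-.026,.03),(.0815,.026,.04))
overlay(s,"scene",275,160,75,75,8,B,"pics/s6o.png")
overlay(t,"top",165,140,70,90,6,B,"pics/t6o.png")
a=cv2.imread("pics/s6o.png");b=cv2.imread("pics/t6o.png");b=cv2.copyMakeBorder(b,0,60,0,0,0)
cv2.imwrite("pics/so.png",np.hstack([a,b])[:, :800])
cv2.imwrite("pics/so.png",np.hstack([a[150:550,:430],b[90:490,150:]]))
```

View pics/so.png

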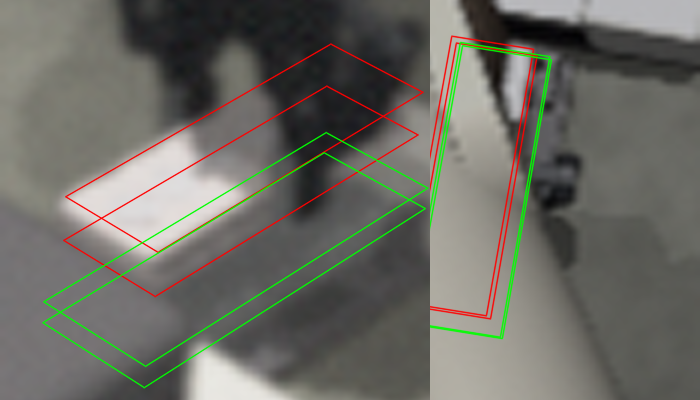

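The prediction overlays agree with both views: the cartridge edge in the top view and the usual 1 px scene offset. I'll lower it slowly.

>>> apply_moves(rows=[[-1,-0.5,-10,0,0,0,0.9],[0,0,-8,0,0,0,0.9],[0,0,-6,0,0,0,0.9],[0,0,-4,0,0,0,0.9],[0,0,-4,0,0,0,0.9],[0,0,-2,0,0,0,0.9],[0,0,0,0,0,0,0.9],[0,0,0,0,0,0,0.9]])

```text
time: 12.8
ee_pos: [0.578, 0.2203, 0.0445]
tcp_rot: [180.0, 0.0, 171.6]
wrist_force: [0.7, 0.1, -2.5]
opening: 0.0448
```

>>> apply_moves(rows=[[0,0,-1,0,0,0,0.9],[0,0,-1,0,0,0,0.9],[0,0,-1,0,0,0,0.9],[0,0,0,0,0,0,0.9]])

```text
time: 13.3
ee_pos: [0.5779, 0.2203, 0.0418]
tcp_rot: [180.0, 0.0, 171.6]
wrist_force: [-2.1, -0.8, 3.6]
opening: 0.0446
```

Contact came at TCP z = 41.8 mm, which is the expected bed height. I'll release and go up.

>>> apply_moves(rows=[[0,0,0,0,0,0,0.5],[0,0,0,0,0,0,0],[0,0,0,0,0,0,0],[0,0,0,0,0,0,0],[0,0,0,0,0,0,0],[0,0,20,0,0,0,0],[0,0,40,0,0,0,0],[0,0,45,0,0,0,0],[0,0,30,0,0,0,0],[-45,0,0,0,0,0,0.9],[-45,0,0,0,0,0,0.9],[-45,0,0,0,0,0,0.9],[-20,0,0,0,0,0,0.9],[0,0,0,0,0,0,0.9]])

```text
time: 15.05
ee_pos: [0.4224, 0.2205, 0.1783]
tcp_rot: [179.9, 0.1, 171.7]
wrist_force: [1.3, 0.2, 0.6]
opening: 0.0087
```

Run:
```python
from ov import *
s=camera("scene")[:,:,::-1].copy();cv2.imwrite("pics/s7.png",s)
t=camera("top")[:,:,::-1].copy();cv2.imwrite("pics/t7.png",t)
L=[.5785,.2202,-.1465]
B=box(L,(-.075,-.023,.03),(.075,.023,.05))
crop(s,275,160,75,75,8,"pics/a.png");overlay(t,"top",165,140,70,90,6,B,"pics/b.png");crop(t,165,140,70,90,6,"pics/c.png")
a=cv2.imread("pics/b.png");b=cv2.imread("pics/c.png")
cv2.imwrite("pics/t7c.png",np.hstack([a[:,:400],b[:,:400]]))
cv2.imwrite("pics/s7c.png",cv2.imread("pics/a.png"))
```

```text
(no output)
```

View pics/t7c.png

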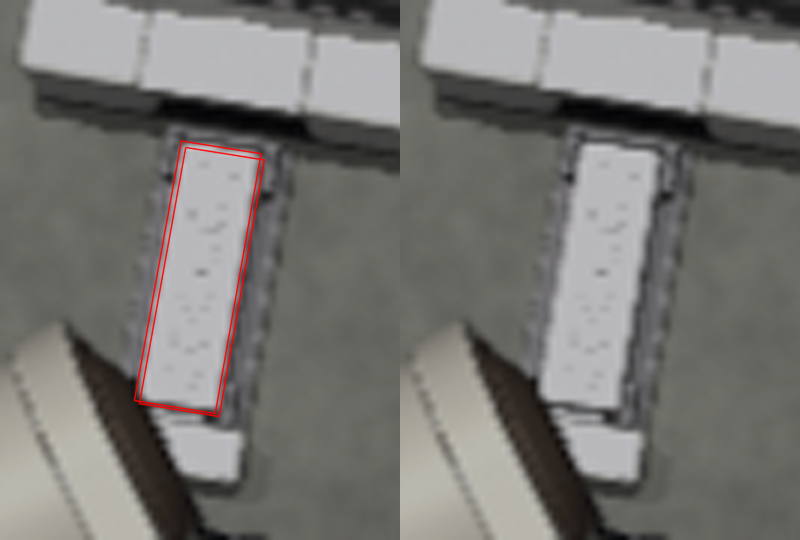

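View pics/s7c.png

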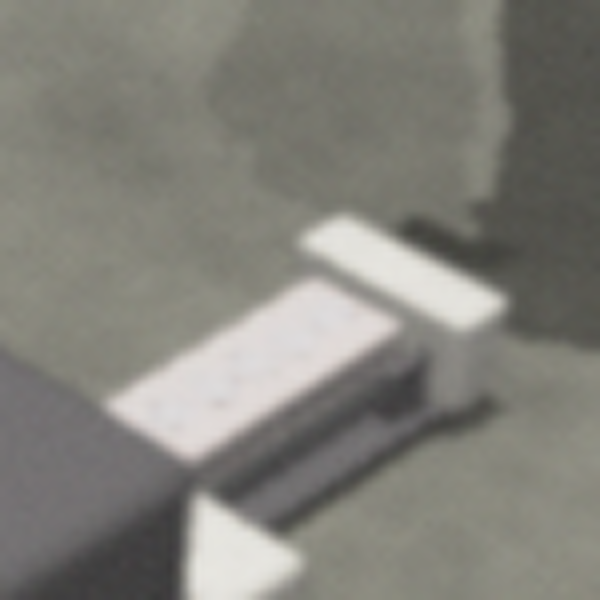

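The top view shows the cartridge between the side lips, with its edges matching the expected rectangle. The scene view shows it flat. I'll shut the fingers and go down in front of the tray block.

>>> apply_moves(rows=[[6,21.8,-20,0,0,0,1],[0,0,-40,0,0,0,1],[0,0,-40,0,0,0,1],[0,0,-28,0,0,0,1],[0,0,-5,0,0,0,1],[0,0,0,0,0,0,1],[0,0,0,0,0,0,1]])

```text
time: 16.02
ee_pos: [0.4299, 0.2425, 0.0447]
tcp_rot: [179.9, 0.1, 171.6]
wrist_force: [0.7, -0.1, 0.5]
opening: 0.0
```

Run:
```python
from h import *
s=camera("scene")[:,:,::-1].copy();cv2.imwrite("pics/s8.png",s)
crop(s,265,140,110,100,6,"pics/s8c.png")
```

```text
(no output)
```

View pics/s8c.png

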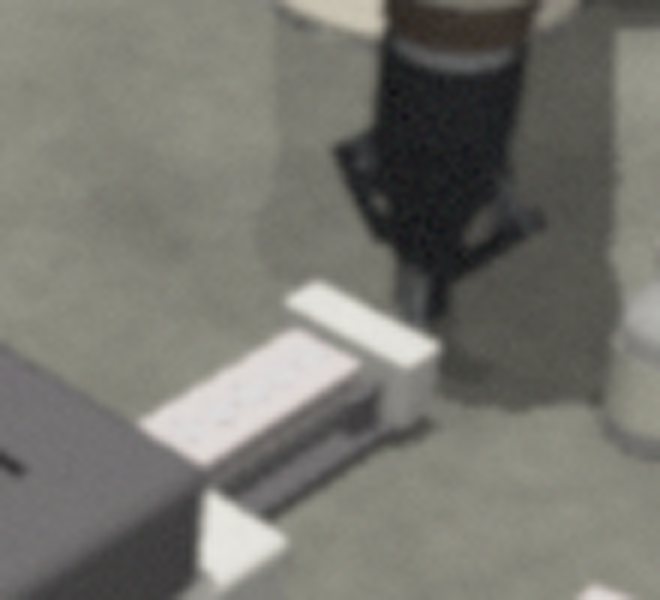

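>>> apply_moves(rows=[[8.9,-1.31,0,0,0,0,1],[5.9,-0.87,0,0,0,0,1],[4,-0.59,0,0,0,0,1],[4,-0.59,0,0,0,0,1],[4,-0.59,0,0,0,0,1],[6,-0.88,0,0,0,0,1],[8,-1.18,0,0,0,0,1],[10,-1.47,0,0,0,0,1],[10,-1.47,0,0,0,0,1],[10,-1.47,0,0,0,0,1],[10,-1.47,0,0,0,0,1],[10,-1.47,0,0,0,0,1],[10,-1.47,0,0,0,0,1],[10,-1.47,0,0,0,0,1],[10,-1.47,0,0,0,0,1],[10,-1.47,0,0,0,0,1],[10,-1.47,0,0,0,0,1],[10,-1.47,0,0,0,0,1],[8,-1.18,0,0,0,0,1],[4,-0.59,0,0,0,0,1]])

```text
time: 18.58
ee_pos: [0.5923, 0.2181, 0.0433]
tcp_rot: [180.0, 0.0, 171.6]
wrist_force: [-3.2, 3.0, 0.2]
opening: -0.0001
```

>>> apply_moves(rows=[[6,-0.88,1,0,0,0,1],[8,-1.18,1,0,0,0,1],[8,-1.18,0,0,0,0,1],[5,-0.74,0,0,0,0,1],[3,-0.44,0,0,0,0,1],[0,0,0,0,0,0,1]])

```text
time: 19.32
ee_pos: [0.6224, 0.2137, 0.0456]
tcp_rot: [180.0, 0.1, 171.6]
wrist_force: [-0.7, 0.2, 0.9]
opening: -0.0001
```

>>> apply_moves(rows=[[2,-0.29,0,0,0,0,1],[2,-0.29,0,0,0,0,1],[2,-0.29,0,0,0,0,1],[1,-0.15,0,0,0,0,1]])

```text
time: 19.82
ee_pos: [0.629, 0.2128, 0.0456]
tcp_rot: [180.0, 0.0, 171.6]
wrist_force: [-3.0, -0.0, 2.2]
opening: 0.0005
```

>>> apply_moves(rows=[[1,-0.15,0,0,0,0,1],[1,-0.15,0,0,0,0,1],[1,-0.15,0,0,0,0,1]])

```text
time: 20.2
ee_pos: [0.6318, 0.2124, 0.0454]
tcp_rot: [180.0, 0.0, 171.6]
wrist_force: [-3.6, 0.8, 2.2]
opening: -0.0001
```

>>> apply_moves(rows=[[1,-0.15,0,0,0,0,1],[1,-0.15,0,0,0,0,1],[1,-0.15,0,0,0,0,1]])

```text
time: 20.58
ee_pos: [0.6342, 0.212, 0.0453]
tcp_rot: [180.0, -0.1, 171.6]
wrist_force: [-9.7, 2.8, 5.6]
opening: 0.0003
```

>>> apply_moves(rows=[[1,-0.15,0,0,0,0,1],[1,-0.15,0,0,0,0,1]])

```text
time: 20.82
ee_pos: [0.6342, 0.212, 0.0453]
tcp_rot: [-180.0, -0.3, 171.7]
wrist_force: [-20.5, 3.2, 11.4]
opening: -0.0
```

The push hit the hard stop: the force rises to 20 N and the TCP no longer advances. I'll back off and look.

>>> apply_moves(rows=[[-6,0.9,0,0,0,0,1],[-20,2.9,0,0,0,0,1],[-30,4.4,0,0,0,0,1],[-20,0,40,0,0,0,1],[-30,0,50,0,0,0,1],[-45,0,50,0,0,0,1],[-50,0,20,0,0,0,1],[-30,0,0,0,0,0,1],[0,0,0,0,0,0,1]])

```text
time: 21.95
ee_pos: [0.4082, 0.2198, 0.2026]
tcp_rot: [179.9, 0.1, 171.7]
wrist_force: [1.8, -0.3, -0.6]
opening: 0.0003
```

Run:
```python
from ov import *
s=camera("scene")[:,:,::-1].copy();cv2.imwrite("pics/s9.png",s)
t=camera("top")[:,:,::-1].copy();cv2.imwrite("pics/t9.png",t)
print(get_obs()["wrist_force"])
R=[.6723,.2065,-.1465]
overlay(t,"top",160,80,160,120,5,readl(R,0)[2:4]+magl([.7034,-.1273,.1417],.005)[:4],"pics/t9c.png")
crop(s,145,150,200,130,4,"pics/s9c.png")
```

```text
[-0.2181492   0.43310279  0.13671049]
```

View pics/t9c.png

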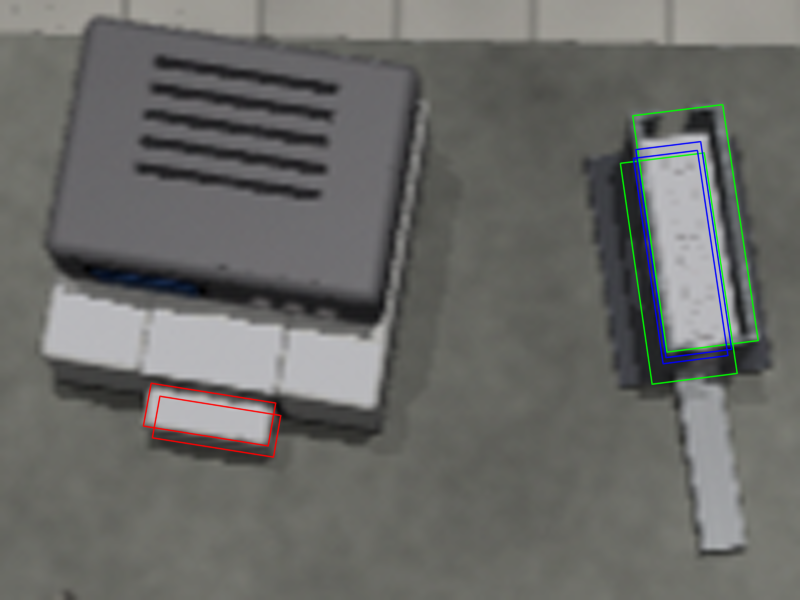

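View pics/s9c.png

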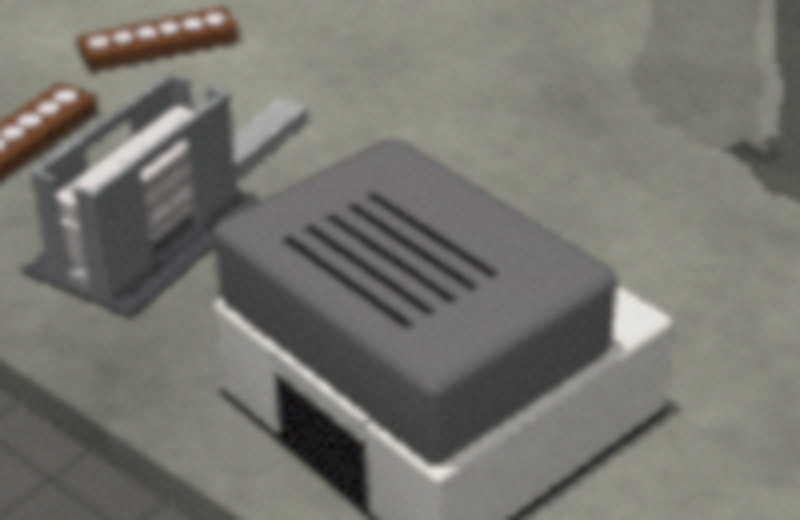

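The tray block matches the home prediction, the stack has sunk and stays in the magazine, and the arm is clear. I'm handing the job in.

```bash
python3 -c "
from workcell import *
print(job_done())"
```

```text
the job is handed in; nothing more can be done
None
```

I drew the lowest cartridge onto the outer rail, regripped it by its middle, and laid it in the open tray's lane. Then I let go and pushed the tray into the reader until the hard stop, where the push force rose to about 20 N and the fingers stopped advancing. The job was handed in at about 22 s; no verdict is reported.

- **Cartridge in the lane:** before the push, the top view showed it between the side lips on its expected outline, and the scene view showed it flat. Once the tray was home it was hidden inside the reader, so I could not look at it again.
- **Tray home:** the front block in the top view matches the predicted home position. The fingers stopped about 3 mm further in than I had predicted, within my measuring error.
- **Magazine:** the other three cartridges are sunk one place and still behind the gate.
- **Bystanders:** I saw no contact with the bottle, carton or tube rack, but did not measure their positions at the end.
- **Arm:** clear of everything, with the wrist force near zero.

The two cameras disagreed by about 1 pixel (2–3 mm). I allowed for that in the pose fit, and no check failed.

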